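# Refit the lever on the card press

### The job

Put the loose lever back on the upright splined shaft of the little embossing press: turn it until its hub finds the splines and slides down fully home, with the handle clear of the stop post on its counter-clockwise side (seen from above). Then swing the lever clockwise until its arm rests against the stop post, and leave it there. Go gently and by feel: never drive the sprung shaft down to the bottom of its travel, nor push against the post with more than about 20 N, and leave the cups and the glue bottle where they are.

Things in the scene. Friction and masses are not known exactly. Their poses are not given: they have to be found in the camera images.
- lever: Loose lever, 0.32 kg, standing on its hub. Dark steel hub 46 x 46 mm, 28 mm high; origin: centre of its underside on the bore axis, z up. A bar 18 mm wide, 10 mm thick, underside 12 mm above the hub's, leaves the hub along +x to x = 117 mm. Grip the flats at y = +/-23 mm from above (well clear of other things). Centre of mass 10 mm from the bore axis towards +x.
- bore (a point): Top centre of the lever's hub, on the bore axis, 28 mm above the underside. The bore goes right through: a round middle of 9.8 mm radius and six slots 7 mm wide reaching 17 mm from the axis, at 0, 60, 120 ... degrees from the lever's x axis, so it fits every 60 degrees.
- handle (a point): On the axis of the lever's upright round wooden handle (22 mm diameter): 105 mm along the lever's +x from the bore axis, 40 mm above the hub's underside. The handle spans 22 to 58 mm above the hub's underside.
- press: Fixed grey embossing press, base 190 x 130 mm; origin on the table under the shaft axis, z up, front towards its own -x. The flat top of its head is 105 mm above the table. The upright splined shaft stands on it.
- seat (a point): Centre of the round steel shoulder (36 mm diameter) at the foot of the splines, on the shaft axis, 128 mm above the table when unloaded; its axes are the press's. Hub home = its underside on this shoulder. The shaft with the shoulder is sprung: it starts to sink at 4 N, 1 mm per further newton, and bottoms at 10 mm (14 N).
- nose (a point): Tip of the shaft, 26 mm above the shoulder: a cone (radius 5 to 8.8 mm over 5 mm) on a round core of 8.8 mm radius. Six splines 5 mm wide, 60 degrees apart, 15 mm out, end 19 mm above the shoulder; the hub lands on them unless turned within about 4 degrees of a match. Where they point varies and is not reported. The shaft turns freely round with 0.2 N m of drag.
- stop_post: Steel stop post, 12 mm diameter, 45 mm tall, fixed upright on the press's head; origin at its foot, 75 mm from the shaft axis towards the press's +y (89 degrees), 105 mm above the table; its top is 150 mm above the table.
- park (a point): Fixed to the press, 105 mm from the shaft axis in direction 100 degrees from the press's x axis (counter-clockwise from above), 168 mm above the table: where the handle point stands when the lever is home and the clockwise edge of its arm rests against the stop post.
- cup_a: White plastic cup, 74 mm across the rim and 92 mm high, loose on the table; origin at the centre of its underside. To be left alone.
- cup_b: A second cup like cup_a. To be left alone.
- glue: Clear glue bottle, 48 mm in diameter, 110 mm high, loose on the table; origin at the centre of its underside. To be left alone.

How it is judged (in metres and radians):
On the way, in this order (a step that is already met when the one before it is completed fails the run):
1. the lever's hub is fully home on the splines, its handle still clear of the stop position (z of lever in the frame of seat between -0.003 and 0.003 m and horizontal distance between lever and seat below 0.003 m and angle between lever's own z axis and vertical below 0.08 rad and horizontal distance between handle and park above 0.025 m), for 0.2 s.
2. the lever has been swung to the stop post while home (z of lever in the frame of seat below 0.004 m and horizontal distance between lever and seat below 0.004 m and horizontal distance between handle and park below 0.012 m), for 0.1 s.
At the end, for the whole second after the job is handed in: The lever's hub stands home on the shoulder (underside within 3 mm of it, within 3 mm of the shaft axis, tilted less than 0.08 rad), its handle axis within 12 mm of the parked point at the stop post, at rest and released (z of lever in the frame of seat between -0.003 and 0.003 m and horizontal distance between lever and seat below 0.003 m and angle between lever's own z axis and vertical below 0.08 rad and horizontal distance between handle and park below 0.012 m and linear speed of lever below 0.01 m/s); the robot touches nothing.
It fails at once if the sprung shaft is driven down to (within 1.5 mm of) the bottom of its travel (distance of seat from where it was at the start of the episode above 0.0085 m).
It fails at once if the lever is pushed against the stop post with more than 25 N (contact force between lever and stop_post above 25 N).
It fails at once if cup_a is moved by more than 30 mm (distance of cup_a from where it was at the start of the episode above 0.03 m).
It fails at once if cup_b is moved by more than 30 mm (distance of cup_b from where it was at the start of the episode above 0.03 m).
It fails at once if the glue bottle is moved by more than 30 mm (distance of glue from where it was at the start of the episode above 0.03 m).
It also fails if it takes over 72 s, if anything falls off the work surface, if the arm or the gripper's body presses on something with over 40 N, if the wrist force passes 120 N, or if a joint passes its speed limit or range.

### The arm

A 7-joint arm with a two-finger parallel gripper is mounted at the origin on the work surface. World frame = base frame: x ahead of the robot, y to its left, z up, the work surface at z = 0. Lengths are in mm, angles in rad, forces in N, time in s.
With the tool pointing down it reaches from about 400 to 875 mm from the base axis. Payload 4.4 kg.
Tool frame: the origin (TCP) lies at the very end of the fingers, on their centre line; the grasp point (between the pads) lies 19 mm behind it; y points along the fingers, x is the direction in which the jaws open and shut, and the axes are right-handed (so a half turn about y gives the same grasp; the last joint's range is limited). The gripper opens to 85 mm and grips with 20 to 120 N. Pads are 22 mm wide; open, the fingers measure 114 mm over their backs; the gripper's body (76 mm by 85 mm) begins 54 mm behind the grasp point. The pads swing forward as they close: fully open they stand 13 mm farther back than shut.
Start: joints at [-1.293, 0.628, 0.038, 1.517, -0.027, 0.996, -0.02], TCP at [219.07, 611.985, 231.313] pointing down, gripper open.
Joint ranges: [-3.06, 3.06], [-0.37, 2.12], [-1.25, 1.32], [0.18, 2.47], [-1.1, 4.24], [0.23, 1.98], [-2.94, 2.94]. Speed limits (rad/s): [2.57, 2.57, 3.14, 3.14, 3.14, 3.14, 3.14].

### API

Orientations are given as [roll, pitch, yaw] about the fixed x, y, z axes, in that order (R = Rz(yaw) Ry(pitch) Rx(roll)).
In Python, from cell import ctrl, get_image, nets gives the robot as it stands. The module is installed in compiled form; this text tells all that it offers.
- The arm moves only by the tool step_arm, never from a script. Its argument "moves" is text: rows parted by semicolons, each of 7 numbers parted by spaces: the shift along the tool's x, y, z normalised to -1 to 1, where 1 is 0.05 m, then the turn, a rotation vector about the tool's x, y, z normalised to -1 to 1, where 1 is 0.12 rad, then the opening, from 0 (shut) to 1 (fully open). A call has 1 to 20 rows; each row shifts and turns the commanded pose from where the row before left it, along the tool's axes as they then stand; what a row does not reach is not made up. A row lasts 1/10 s, in which the tool goes at most 50 mm and 8.59 degrees, less where a joint would pass 70% of its speed; a pose out of reach is approached as far as the arm can. A call with a number of a shift or a turn outside -1 to 1 is refused whole. A call with a gripper value outside its range is refused whole. The fingers move at their own pace and stop on an object; the grip force is fixed at half the most. Time passes only in rows, so rows that do not move let the fingers close. It gives the time, the measured TCP pose, the force and the opening at its end, in the units of the state.
- ctrl.read_state(): the state, without advancing time (a new reading comes with each control period).
- get_image(name): name is "side" or "top"; returns a dict with "color" (420x560x3 uint8, blue, green, red), "vertical_fov" (degrees; the focal length in pixels is half the picture's height over the tangent of half this angle, whatever the lens; pixels are square), "cx", "cy" (the principal point, pixels), "k1" (the pictures are not rectified: a ray, as slopes to the right and down, at radius r is drawn at 1 + k1 r^2 times it, then the intrinsics apply), "R" (3x3) and "t" (3): a world point X has camera coordinates R X + t. Camera axes: x right, y down, z forward; pixel columns grow to the right and rows downward; lengths in mm; the calibration is good to about 2 mm. A picture is of the moment at which its call begins. There is no depth.
- ctrl.finish_job(): hands the job in, once; it reports no verdict.
Trained networks look in a picture, given as the dict that the camera call returned (one of the last four; its "shot" number tells which), for a name from the list of things; names that differ only in an ending like _2 or _b are one class to them, and where a whole thing is asked for, a point or a joint stands for the part that bears it (a point fixed in the world has none). Each returns a list of dicts, best first, with "conf" (0 to 1); they miss things now and then, are a little off and sometimes report something else, mostly with a low value. They report only what shows in the picture. A call takes as long as a camera call.
- nets.find_in(picture, target): "position" ([x, y, z] in mm, in world coordinates, good to about 4 mm: the middle of the surface that is visible of it).
- nets.cut_out(picture, target): "pixels" (420x560 bool, what is visible of it).
- nets.place_of(picture, target): "position" ([x, y, z] in mm, in world coordinates, good to about 4 mm: a listed point, or the origin of a listed thing).
The state is a dict: "clock": time; "qpos": joint angles; "qd": joint speeds; "tau": joint torques, N m; "eef_pos": TCP position; "tool_rot": TCP orientation; "force": force on the tool from outside, world axes, zero at the start; "torque": the same for the moment, N m; "width": finger opening in mm.
Only numpy, scipy, OpenCV 4.12 (cv2) and the standard library are available. Lean on these libraries where they do the work, as an engineer would, in place of code of your own. Each camera call takes 0.05 s, during which the arm holds its last target.

## Working session

There is one attempt and no reset: what is moved stays moved. The work goes in short steps, Python scripts to look and compute and a tool call to move; the robot and the scene stay as the last step left them, time stands still between calls to the robot, and variables do not carry over. Pictures are saved under pics/ and viewed, and the job is handed in when it is done.

Besides the shell and the picture viewer there is one more tool, called after "Call:" as name(argument=value, ...) on one line, values as JSON. step_arm: Moves the arm, as the interface text tells. Scaled input: -1 to 1 covers 0.05 m each way for a shift and 0.12 rad each way for a turn. Its arguments: {"type":"object","properties":{"moves":{"type":"string"}},"required":["moves"]}

```bash
mkdir -p pics
cat > h.py <<'E'
import numpy as np, cv2
from cell import ctrl, get_image, nets
def f(p): return p["color"].shape[0]/2/np.tan(np.radians(p["vertical_fov"])/2)
def proj(p,X):
    X=np.atleast_2d(X); c=(np.array(p["R"])@X.T).T+np.array(p["t"]).ravel()
    s=c[:,:2]/c[:,2:]; r2=(s**2).sum(1,keepdims=True); s=s*(1+p["k1"]*r2)
    return s*f(p)+[p["cx"],p["cy"]]
def unproj(p,uv,z):
    uv=np.atleast_2d(np.array(uv,float)); d=(uv-[p["cx"],p["cy"]])/f(p); s=d.copy()
    for _ in range(30): s=d/(1+p["k1"]*(s**2).sum(1,keepdims=True))
    R=np.array(p["R"]); t=np.array(p["t"]).ravel(); C=-R.T@t
    w=(R.T@np.c_[s,np.ones(len(s))].T).T
    return C+w*((z-C[2])/w[:,2])[:,None]
E
python3 - <<'E'
from h import *
s=ctrl.read_state(); print(s)
for n in("side","top"):
    p=get_image(n); cv2.imwrite(f"pics/{n}0.png",p["color"])
    print(n,p["vertical_fov"],p["k1"],-np.array(p["R"]).T@np.array(p["t"]).ravel())
    for q in("lever","bore","handle","press","seat","nose","stop_post","park","cup_a","glue"):
        try: print(q,[(np.round(a["position"],1).tolist(),round(a["conf"],2)) for a in nets.place_of(p,q)[:3]])
        except Exception as e: print(q,e)
E
```

```text
{'clock': 0.0, 'qpos': array([-1.2928285 ,  0.62934662,  0.0384189 ,  1.51841997, -0.02699876,
        0.9962968 , -0.01999346]), 'qd': array([-3.85319381e-04,  9.17268272e-05, -4.32093052e-04, -2.09900706e-03,
        1.46675688e-03,  1.62527288e-04,  1.46740350e-03]), 'tau': array([-1.60312670e-04, -5.63386524e+01,  1.22636274e+00, -1.93441933e+01,
        1.10826746e-02,  1.04859477e-02,  7.75267296e-06]), 'eef_pos': array([218.81515953, 611.36726684, 230.37174128]), 'tool_rot': array([-1.57081077,  0.00195339,  1.22705318]), 'force': array([-0.59611812, -0.20341858, -0.40246446]), 'torque': array([-0.00801452,  0.03157947, -0.03003684]), 'width': 85.37864733439093}
side 44.048152899590306 -0.1882780179957618 [ -45.91554843 -703.12066921 1143.99244788]
lever []
bore [([529.8, 171.6, 27.5], 0.68), ([524.8, -126.7, 123.0], 0.66)]
handle [([475.6, 80.3, 38.1], 0.95), ([523.0, -129.1, 0.2], 0.53)]
press [([525.1, -128.5, 0.5], 0.66)]
seat [([517.3, -127.9, 126.2], 0.73)]
nose [([524.6, -129.1, 154.1], 0.71), ([509.1, -22.4, 167.1], 0.39)]
stop_post [([526.3, -54.0, 107.8], 0.52)]
park [([504.8, -20.3, 166.2], 0.76)]
cup_a [([633.7, -374.8, 5.9], 0.84), ([516.3, -384.3, -0.3], 0.64)]
glue [([616.1, 432.8, 1.1], 0.89)]
top 51.77226428716395 -0.12522556860296347 [ 352.02497199   29.49131373 1237.18372998]
lever [([530.6, 173.9, -1.1], 0.88), ([521.5, -48.2, 102.8], 0.5)]
bore [([529.0, 177.0, 28.2], 0.79)]
handle [([477.9, 83.6, 37.2], 0.62)]
press [([522.1, -126.0, -0.4], 0.78)]
seat [([524.1, -127.1, 125.5], 0.7), ([521.9, -127.3, 2.3], 0.67)]
nose [([525.8, -128.3, 155.3], 0.43)]
stop_post [([523.6, -49.5, 101.1], 0.59)]
park [([503.9, -22.8, 172.1], 0.55)]
cup_a [([514.5, -383.7, -1.8], 0.84), ([638.2, -372.6, -0.8], 0.78), ([525.4, -125.5, 123.1], 0.58)]
glue [([615.8, 433.2, 1.0], 0.87)]
```

View pics/side0.png

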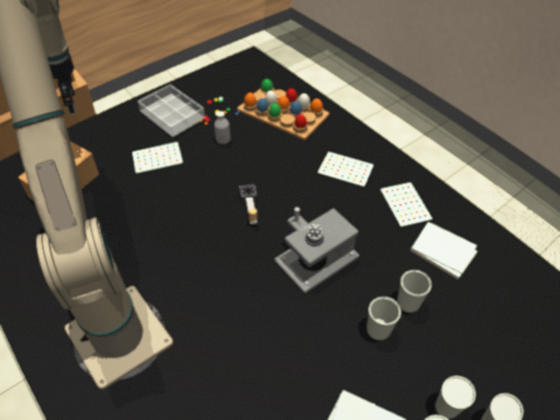

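View pics/top0.png

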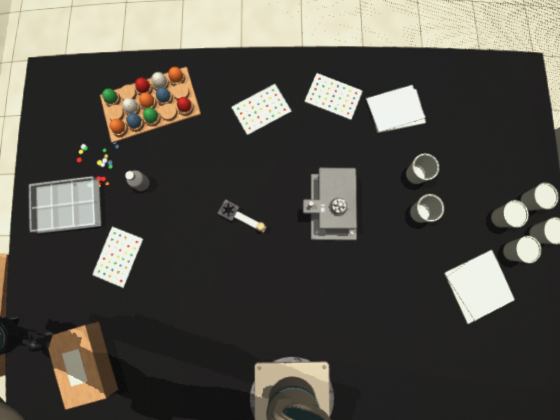

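The side view shows the lever at about (250,205) and the press at (315,245). The top view shows the lever from (228,210) to (262,227), the shaft at (338,207) and the post at (308,206). I'll zoom in for finer measurements.

Run:
```python
from h import *
acc={}
for k in range(4):
  for n in("side","top"):
    p=get_image(n)
    if k==0:
        c={"side":(230,170,370,300),"top":(210,160,370,250)}[n]
        im=p["color"][c[1]:c[3],c[0]:c[2]]
        cv2.imwrite(f"pics/{n}z.png",cv2.resize(im,None,fx=5 if n=="top" else 4.5,fy=5 if n=="top" else 4.5,interpolation=cv2.INTER_CUBIC))
        ctr=(336,206) if n=="top" else (315,235)
        im=p["color"][ctr[1]-20:ctr[1]+20,ctr[0]-20:ctr[0]+20]; cv2.imwrite(f"pics/{n}s.png",cv2.resize(im,None,fx=14,fy=14,interpolation=cv2.INTER_CUBIC))
    for q in("bore","handle","nose","seat","park","stop_post"):
        r=nets.place_of(p,q)
        if r: acc.setdefault((q,n),[]).append(r[0]["position"])
for k in sorted(acc): v=np.array(acc[k]); print(k,len(v),np.median(v,0).round(1),v.std(0).round(1))
```

```text
('bore', 'side') 4 [528.8 173.2  27.7] [1.8 0.9 1.4]
('bore', 'top') 4 [528.6 174.9  27.9] [2.  0.8 1.7]
('handle', 'side') 4 [477.4  82.6  39.4] [0.6 1.9 1.2]
('handle', 'top') 4 [480.3  81.6  38.4] [18.5 57.6 29.7]
('nose', 'side') 4 [ 523.1 -127.7  153.1] [1.  1.5 1.4]
('nose', 'top') 4 [ 526.8 -124.6  154.6] [ 1.1  1.2 13.6]
('park', 'side') 4 [506.2 -22.8 165.8] [0.9 1.9 0.9]
('park', 'top') 4 [504.8 -23.  171. ] [1.2 0.5 0.5]
('seat', 'side') 4 [ 523.8 -127.8  126. ] [0.9 1.6 1.3]
('seat', 'top') 3 [ 524.5 -126.8  125.6] [0.4 1.2 1.1]
('stop_post', 'side') 4 [523.2 -51.  106.8] [ 7.7 12.  25.9]
('stop_post', 'top') 4 [522.4 -49.5 104.2] [1.  1.3 1.1]
```

View pics/topz.png

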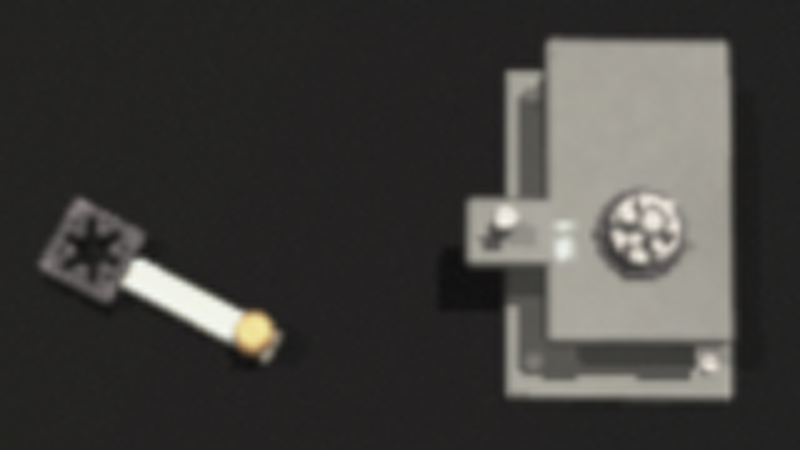

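View pics/tops.png

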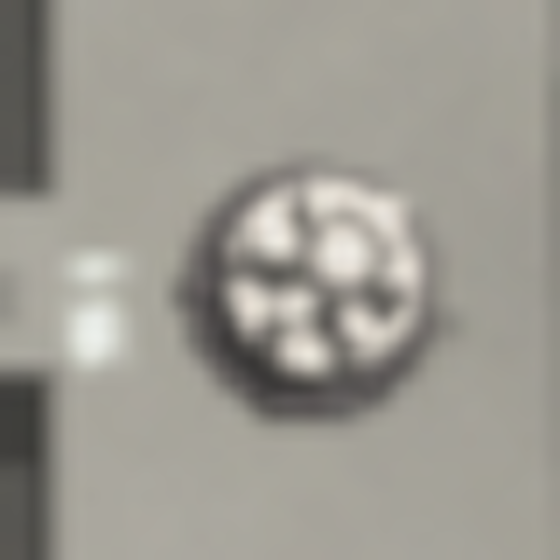

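View pics/sides.png

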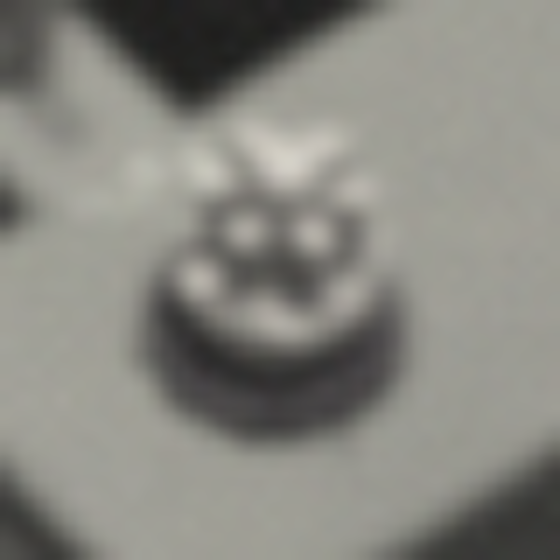

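Run:
```python
from h import *
for n in("top","side"):
    ims=[];
    for k in range(4):
        p=get_image(n); ims.append(p["color"].astype(np.float32))
    g=np.mean(ims,0).mean(2)
    a=np.radians(np.arange(0,360,3))
    def samp(c,r,z):
        X=np.c_[c[0]+r*np.cos(a),c[1]+r*np.sin(a),np.full(len(a),z)]
        uv=proj(p,X).astype(np.float32)
        return cv2.remap(g,uv[:,0].reshape(1,-1),uv[:,1].reshape(1,-1),cv2.INTER_CUBIC)[0]
    for name,c0,z,rs in(("shaft",(524.5,-127.5),147,(11,12.5,14)),("lever",(528.7,174),28,(13,15,16))):
        res=[]
        for dx in np.arange(-5,5.1,1):
            for dy in np.arange(-5,5.1,1):
                v=np.mean([samp((c0[0]+dx,c0[1]+dy),r,z) for r in rs],0)
                F=[(v*np.exp(-1j*m*a)).mean() for m in range(1,10)]
                q=abs(F[5])-0.5*abs(F[0])-.3*abs(F[1])
                res.append((q,c0[0]+dx,c0[1]+dy,abs(F[5]),abs(F[0]),np.degrees(-np.angle(F[5]))/-6))
        res.sort(reverse=True)
        print(n,name); 
        for r in res[:5]: print(np.round(r,1))
    # shoulder ring etc
```

```text
top shaft
[  11.7  523.5 -126.5   18.    11.6  -13.6]
[  11.3  522.5 -126.5   18.    12.5  -13.1]
[   9.9  523.5 -125.5   17.2   13.   -14.3]
[   9.8  523.5 -127.5   15.7   10.1  -13. ]
[   9.5  522.5 -127.5   16.2   10.7  -12.5]
top lever
[ 12.2 529.7 174.   12.7   0.8  28.3]
[ 12.1 528.7 174.   12.7   1.2  28.2]
[ 11.8 528.7 175.   12.3   0.7  28.2]
[ 11.5 529.7 175.   12.1   0.7  28.3]
[ 10.7 529.7 173.   11.7   1.8  28.1]
side shaft
[   3.8  522.5 -126.5   10.3   12.4  -14. ]
[   3.5  522.5 -125.5    9.7   11.3  -14.8]
[   3.3  523.5 -126.5    9.4   11.4  -13.1]
[   3.1  523.5 -125.5    9.    10.4  -14. ]
[   2.4  522.5 -127.5    9.5   13.8  -13. ]
side lever
[3.400e+00 5.297e+02 1.730e+02 3.700e+00 3.000e-01 2.880e+01]
[  2.9 529.7 174.    3.9   1.5  28.4]
[  2.6 530.7 173.    3.5   1.3  28.9]
[  2.4 530.7 174.    3.8   2.1  28.8]
[  2.4 528.7 173.    3.5   1.7  28.7]
```

Call:
step_arm(moves="-.22 .06 -.31 0 0 0 1;-.44 .11 -.63 0 0 0 1;-.44 .11 -.63 0 0 0 1;-.44 .11 -.63 0 0 0 1;-.44 .11 -.63 0 0 0 1;-.44 .11 -.63 0 0 0 1;-.44 .11 -.63 0 0 0 1;-.44 .11 -.63 0 0 0 1;-.44 .11 -.63 0 0 0 1;-.44 .11 -.63 0 0 0 1;-.44 .11 -.63 0 0 0 1;-.44 .11 -.63 0 0 0 1;-.44 .11 -.63 0 0 0 1;-.44 .11 -.63 0 0 0 1;-.22 .06 -.31 0 0 0 1")

```text
clock: 5.8
eef_pos: [532.2, 169.3, 153.6]
tool_rot: [-1.573, 0.001, 1.222]
force: [-0.3, -0.3, 0.6]
width: 85.6
```

Call:
step_arm(moves="0 0 0 0 -.9 0 1;0 0 0 0 -.9 0 1;0 0 0 0 -.9 0 1;0 0 0 0 -.9 0 1;0 0 0 0 -.9 0 1;0 0 0 0 -.9 0 1;0 0 0 0 -.9 0 1;0 0 0 0 -.9 0 1;0 0 0 0 -.9 0 1;0 0 0 0 -.9 0 1;0 0 0 0 -.9 0 1;0 0 0 0 -.9 0 1;0 0 0 0 -.9 0 1;0 0 0 0 -.1 0 1;0 0 0 0 0 0 1")

```text
clock: 7.3
eef_pos: [530.1, 173.4, 153.8]
tool_rot: [-1.571, -0.0, 2.641]
force: [-0.1, -0.3, 0.1]
width: 85.6
```

```bash
cat >> h.py <<'E'
def delta(x,y,z,yaw=None):
    s=ctrl.read_state(); R=rot(s["tool_rot"])
    d=R.T@(np.array([x,y,z])-s["eef_pos"])
    cy=np.degrees(np.arctan2(R[1,0],R[0,0]))
    print("clock",s["clock"],"pos",s["eef_pos"].round(1),"rpy",s["tool_rot"].round(3),"yaw",cy.round(2),"F",s["force"].round(2),"T",s["torque"].round(2),"w",round(s["width"],1))
    print("q",s["qpos"].round(2))
    print("tool mm",d.round(1),"units",(d/50).round(3), "turn y units", None if yaw is None else round(-np.radians((yaw-cy+180)%360-180)/.12,2))
    e3=R.T@np.array([0,0,-1]); print("down in tool",e3.round(3))
def rot(e):
    from scipy.spatial.transform import Rotation
    return Rotation.from_euler("xyz",e).as_matrix()
E
python3 -c "
from h import *
delta(529.3,174.2,3,151.4)
p=get_image('top');cv2.imwrite('pics/top1.png',p['color'])"
```

```text
clock 7.3 pos [530.1 173.4 153.8] rpy [-1.571 -0.     2.641] yaw 151.29 F [-0.13 -0.3   0.14] T [-0.06 -0.03  0.04] w 85.6
q [-0.11  0.62 -0.4   1.85  0.34  0.74  1.95]
tool mm [  1.1 150.8  -0.3] units [ 0.022  3.016 -0.006] turn y units -0.02
down in tool [-0.  1.  0.]
```

Call:
step_arm(moves=".02 .3 0 0 0 0 1;0 .5 0 0 0 0 1;0 .5 0 0 0 0 1;0 .5 0 0 0 0 1;0 .5 0 0 0 0 1;0 .4 0 0 0 0 1;0 .2 0 0 0 0 1;0 .06 0 0 0 0 1;0 0 0 0 0 0 1;0 0 0 0 0 0 1")

```text
clock: 8.35
eef_pos: [529.8, 174.3, 6.7]
tool_rot: [-1.572, 0.001, 2.643]
force: [0.1, 0.9, -0.7]
width: 85.4
```

```bash
python3 -c "
from h import *
delta(529.3,174.2,3,151.4)
p=get_image('side');cv2.imwrite('pics/side2.png',cv2.resize(p['color'][140:280,180:360],None,fx=4,fy=4,interpolation=cv2.INTER_CUBIC))"
```

```text
clock 8.35 pos [529.8 174.3   6.7] rpy [-1.572e+00  1.000e-03  2.643e+00] yaw 151.41 F [ 0.1   0.87 -0.72] T [ 0.02 -0.02  0.02] w 85.4
q [-0.2   0.85 -0.26  1.92  0.47  0.43  1.83]
tool mm [0.4 3.7 0.4] units [0.007 0.074 0.007] turn y units 0.0
down in tool [0.001 1.    0.001]
```

View pics/side2.png

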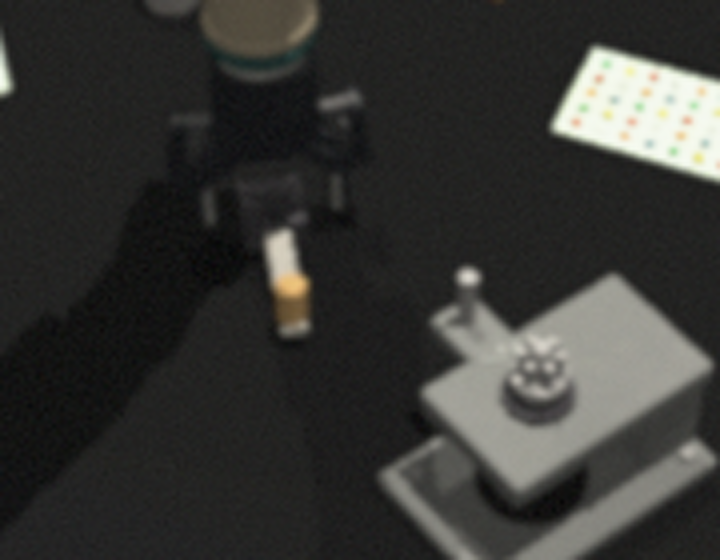

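The hub sits centred between the open fingers, and nothing else is nearby. I'll go down a little and close.

Call:
step_arm(moves="0 .05 0 0 0 0 1;0 0 0 0 0 0 .5;0 0 0 0 0 0 .3;0 0 0 0 0 0 .2;0 0 0 0 0 0 .2;0 0 0 0 0 0 .2;0 0 0 0 0 0 .2;0 0 0 0 0 0 .2")

```text
clock: 9.2
eef_pos: [529.3, 174.0, 3.7]
tool_rot: [-1.571, 0.0, 2.643]
force: [-1.2, 0.1, 6.4]
width: 45.2
```

Call:
step_arm(moves="0 -.1 0 0 0 0 .2;0 -.2 0 0 0 0 .2;0 -.4 0 0 0 0 .2;0 -.5 0 0 0 0 .2;0 -.5 0 0 0 0 .2;0 -.5 0 0 0 0 .2;0 -.5 0 0 0 0 .2;0 -.5 0 0 0 0 .2;0 -.5 0 0 0 0 .2;0 -.3 0 0 0 0 .2;0 -.1 0 0 0 0 .2;0 0 0 0 0 0 .2;0 0 0 0 0 0 .2")

```text
clock: 10.5
eef_pos: [528.3, 173.5, 207.5]
tool_rot: [-1.569, -0.001, 2.643]
force: [-1.4, -0.6, -1.9]
width: 44.9
```

```bash
python3 -c "
from h import *
delta(523.5,-127,205,43.6)
p=get_image('side');cv2.imwrite('pics/side3.png',cv2.resize(p['color'][100:280,150:360],None,fx=3.3,fy=3.3,interpolation=cv2.INTER_CUBIC))"
```

```text
clock 10.5 pos [528.3 173.5 207.5] rpy [-1.569e+00 -1.000e-03  2.643e+00] yaw 151.43 F [-1.39 -0.56 -1.87] T [ 0.   -0.01  0.04] w 44.9
q [-0.08  0.55 -0.44  1.8   0.3   0.86  1.98]
tool mm [-139.5    2.7  266.2] units [-2.79   0.054  5.325] turn y units 15.68
down in tool [-0.001  1.    -0.001]
```

View pics/side3.png

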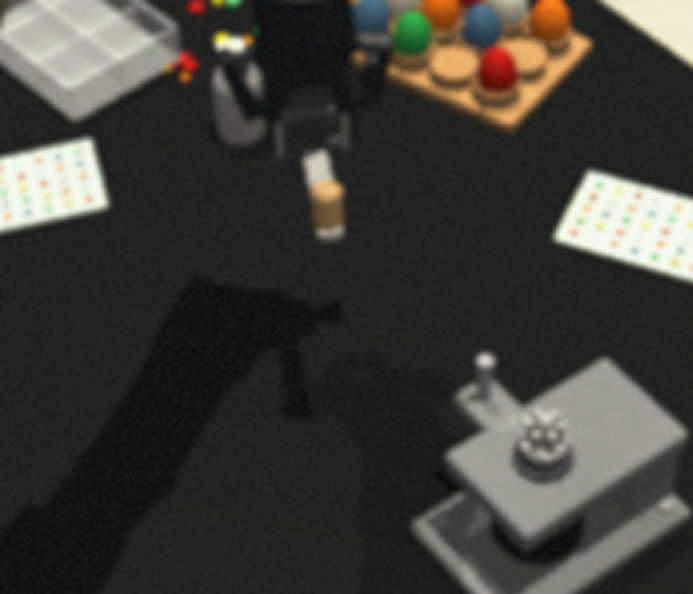

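Call:
step_arm(moves="-.14 0 .27 0 0 0 .2;-.28 0 .53 0 0 0 .2;-.28 0 .53 0 0 0 .2;-.28 0 .53 0 0 0 .2;-.28 0 .53 0 0 0 .2;-.28 0 .53 0 0 0 .2;-.28 0 .53 0 0 0 .2;-.28 0 .53 0 0 0 .2;-.28 0 .53 0 0 0 .2;-.28 0 .53 0 0 0 .2;-.14 0 .27 0 0 0 .2;0 0 0 0 0 0 .2")

```text
clock: 11.75
eef_pos: [524.0, -129.6, 207.5]
tool_rot: [-1.569, -0.001, 2.638]
force: [-0.9, -0.6, -3.6]
width: 45.2
```

Call:
step_arm(moves="0 0 0 0 .4 0 .2;0 0 0 0 .9 0 .2;0 0 0 0 .9 0 .2;0 0 0 0 .9 0 .2;0 0 0 0 .9 0 .2;0 0 0 0 .9 0 .2;0 0 0 0 .9 0 .2;0 0 0 0 .9 0 .2;0 0 0 0 .9 0 .2;0 0 0 0 .9 0 .2;0 0 0 0 .9 0 .2;0 0 0 0 .9 0 .2;0 0 0 0 .9 0 .2;0 0 0 0 .9 0 .2;0 0 0 0 .9 0 .2;0 0 0 0 .9 0 .2;0 0 0 0 .9 0 .2;0 0 0 0 .9 0 .2;0 0 0 0 0 0 .2;0 0 0 0 0 0 .2")

```text
clock: 13.75
eef_pos: [525.1, -124.6, 208.1]
tool_rot: [-1.57, -0.0, 0.764]
force: [0.1, -0.1, -3.0]
width: 44.9
```

```bash
python3 -c "
from h import *
delta(523.5,-127,165,43.6)
p=get_image('side');cv2.imwrite('pics/side4.png',cv2.resize(p['color'][170:300,230:390],None,fx=4.5,fy=4.5,interpolation=cv2.INTER_CUBIC))
print(nets.place_of(p,'bore')[:2],nets.place_of(p,'handle')[:2])
p=get_image('top');cv2.imwrite('pics/top4.png',cv2.resize(p['color'][140:270,270:430],None,fx=4.5,fy=4.5,interpolation=cv2.INTER_CUBIC))
print(nets.place_of(p,'bore')[:2],nets.place_of(p,'handle')[:2])
print(ctrl.read_state()['clock'])
"
```

```text
clock 13.75 pos [ 525.1 -124.6  208.1] rpy [-1.57  -0.     0.764] yaw 43.75 F [ 0.09 -0.08 -3.01] T [-0.06 -0.06 -0.04] w 44.9
q [ 0.13  0.5   0.08  1.85 -0.06  0.79  1.  ]
tool mm [-2.8 43.1 -0.7] units [-0.056  0.862 -0.014] turn y units 0.02
down in tool [-0.     1.    -0.001]
[{'position': [524.4, -123.7, 231.2], 'conf': 0.56}] [{'position': [448.3, -49.2, 243.7], 'conf': 0.74}]
[{'position': [523.1, -124.6, 232.6], 'conf': 0.75}] [{'position': [452.3, -49.0, 241.5], 'conf': 0.82}, {'position': [527.0, -126.7, 205.4], 'conf': 0.44}]
14.05
```

View pics/side4.png

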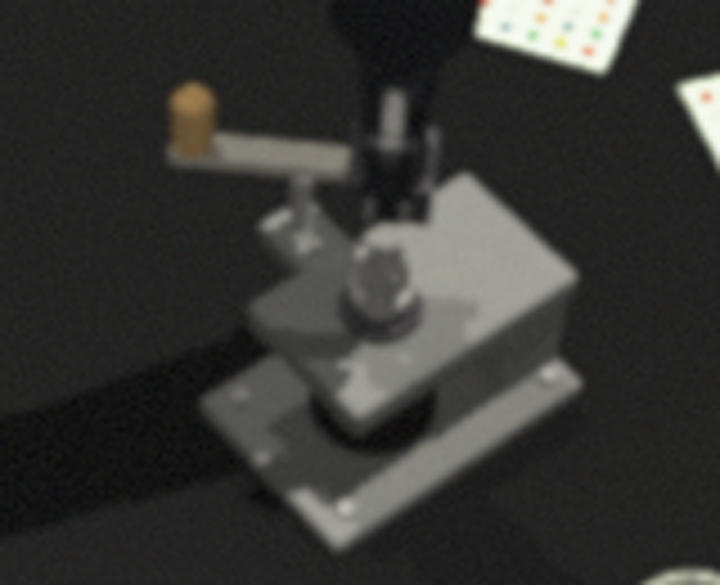

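View pics/top4.png

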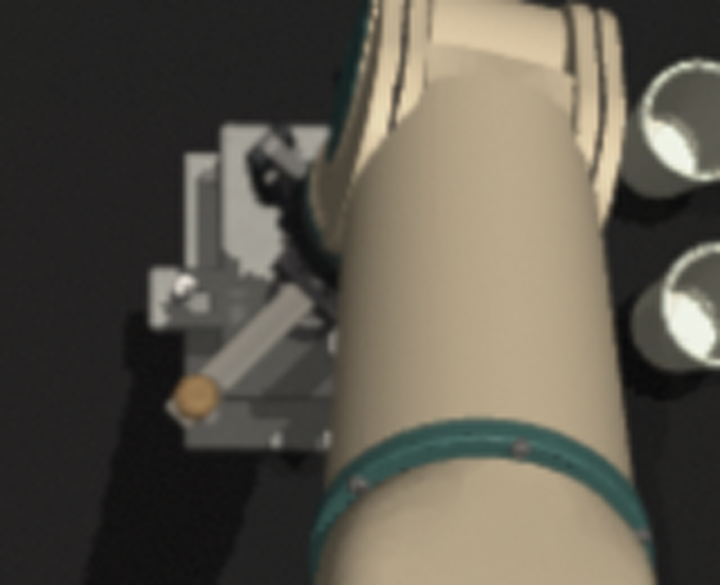

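Call:
step_arm(moves="-.05 .3 -.02 0 0 0 .2;0 .4 0 0 0 0 .2;0 .2 0 0 0 0 .2;0 .04 0 0 0 0 .2;0 0 0 0 0 0 .2;0 0 0 0 0 0 .2;0 0 0 0 0 0 .2")

```text
clock: 14.75
eef_pos: [524.5, -128.7, 162.1]
tool_rot: [-1.572, -0.001, 0.759]
force: [0.3, -0.7, -3.3]
width: 45.1
```

```bash
python3 -c "
from h import *
delta(523.8,-127,155,43.6)
p=get_image('side');cv2.imwrite('pics/side5.png',cv2.resize(p['color'][200:270,270:360],None,fx=8,fy=8,interpolation=cv2.INTER_CUBIC))
"
```

```text
clock 14.75 pos [ 524.5 -128.7  162.1] rpy [-1.572e+00 -1.000e-03  7.590e-01] yaw 43.49 F [ 0.32 -0.69 -3.33] T [-0.04 -0.03 -0.01] w 45.1
q [ 0.14  0.56  0.08  1.9  -0.06  0.68  1.01]
tool mm [0.6 7.1 1.7] units [0.012 0.141 0.035] turn y units -0.02
down in tool [-0.001  1.     0.001]
```

View pics/side5.png

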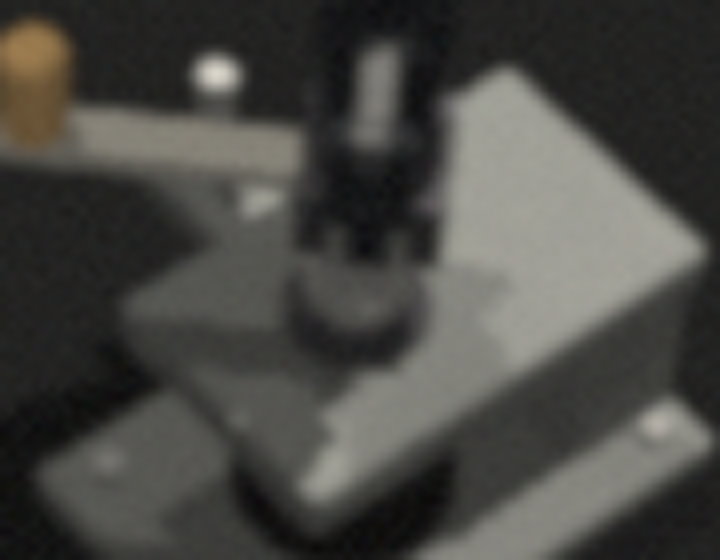

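Call:
step_arm(moves="0.01 .04 .03 0 0 0 .2;0 .04 0 0 0 0 .2;0 .04 0 0 0 0 .2;0 0 0 0 0 0 .2;0 0 0 0 0 0 .2")

```text
clock: 15.3
eef_pos: [523.2, -127.2, 155.2]
tool_rot: [-1.571, 0.0, 0.759]
force: [0.3, -0.3, -4.2]
width: 44.9
```

Call:
step_arm(moves="0 .03 0 0 0 0 .2;0 0 0 0 0 0 .2;0 0 0 0 0 0 .2")

```text
clock: 15.6
eef_pos: [523.2, -127.2, 153.8]
tool_rot: [-1.571, 0.0, 0.759]
force: [-0.0, 0.8, -2.6]
width: 44.8
```

Call:
step_arm(moves="0 .03 0 0 0 0 .2;0 0 0 0 0 0 .2;0 0 0 0 0 0 .2")

```text
clock: 15.9
eef_pos: [523.2, -127.1, 152.2]
tool_rot: [-1.571, 0.0, 0.759]
force: [-0.3, 0.0, -2.7]
width: 45.1
```

```bash
python3 -c "
from h import *
delta(523.8,-127,148,43.6)
"
```

```text
clock 15.9 pos [ 523.2 -127.1  152.2] rpy [-1.571  0.     0.759] yaw 43.48 F [-0.25  0.05 -2.73] T [-0.01 -0.07 -0.  ] w 45.1
q [ 0.14  0.58  0.07  1.91 -0.07  0.66  1.01]
tool mm [ 0.5  4.2 -0.3] units [ 0.01   0.085 -0.006] turn y units -0.02
down in tool [ 0.  1. -0.]
```

Call:
step_arm(moves="0 .02 0 0 0 0 .2;0 0 0 0 0 0 .2;0 .02 0 0 0 0 .2;0 0 0 0 0 0 .2;0 0 0 0 0 0 .2")

```text
clock: 16.4
eef_pos: [523.2, -127.1, 150.2]
tool_rot: [-1.571, 0.0, 0.759]
force: [-0.5, 0.2, -2.8]
width: 44.7
```

Call:
step_arm(moves="0 .02 0 0 0 0 .2;0 0 0 0 0 0 .2;0 .02 0 0 0 0 .2;0 0 0 0 0 0 .2;0 0 0 0 0 0 .2")

```text
clock: 16.9
eef_pos: [523.2, -127.1, 148.3]
tool_rot: [-1.571, 0.0, 0.759]
force: [0.1, -0.1, -2.8]
width: 44.8
```

Call:
step_arm(moves="0 .02 0 0 0 0 .2;0 0 0 0 0 0 .2;0 .02 0 0 0 0 .2;0 0 0 0 0 0 .2;0 0 0 0 0 0 .2")

```text
clock: 17.4
eef_pos: [523.3, -127.1, 146.3]
tool_rot: [-1.571, 0.0, 0.759]
force: [0.3, 0.0, -3.3]
width: 44.8
```

Call:
step_arm(moves="0 .02 0 0 0 0 .2;0 0 0 0 0 0 .2;0 .02 0 0 0 0 .2;0 0 0 0 0 0 .2;0 0 0 0 0 0 .2")

```text
clock: 17.9
eef_pos: [523.3, -127.2, 144.3]
tool_rot: [-1.571, 0.0, 0.759]
force: [0.4, -1.3, -1.9]
width: 44.8
```

```bash
python3 -c "
from h import *
delta(523.8,-127,132,43.6)
p=get_image('side');cv2.imwrite('pics/side6.png',cv2.resize(p['color'][200:270,270:360],None,fx=8,fy=8,interpolation=cv2.INTER_CUBIC))
"
```

```text
clock 17.9 pos [ 523.3 -127.2  144.3] rpy [-1.571  0.     0.759] yaw 43.48 F [ 0.41 -1.3  -1.89] T [ 0.04 -0.03 -0.02] w 44.8
q [ 0.14  0.59  0.07  1.92 -0.07  0.64  1.01]
tool mm [ 0.5 12.3 -0.2] units [ 0.01   0.245 -0.005] turn y units -0.02
down in tool [ 0.  1. -0.]
```

View pics/side6.png

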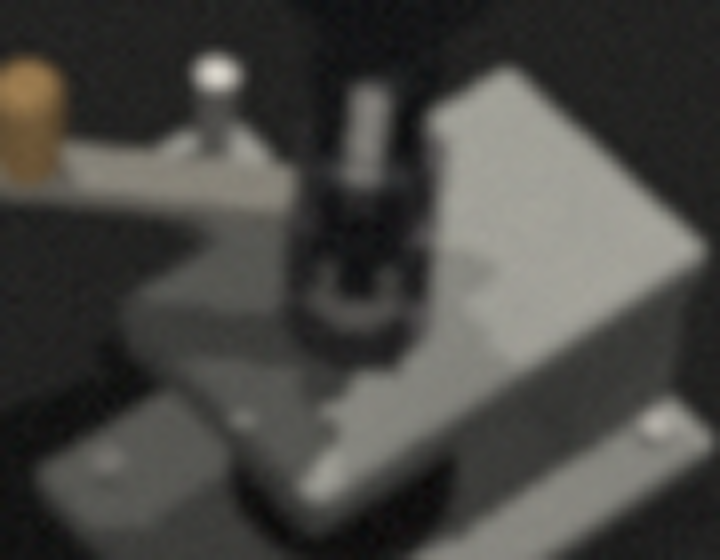

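The hub is over the splines with no resistance and has passed the 147 mm level, so the image-based spline angle was right. I'll keep lowering it by feel.

Call:
step_arm(moves="0 .02 0 0 0 0 .2;0 .02 0 0 0 0 .2;0 .02 0 0 0 0 .2;0 .02 0 0 0 0 .2;0 .02 0 0 0 0 .2;0 0 0 0 0 0 .2;0 0 0 0 0 0 .2")

```text
clock: 18.65
eef_pos: [523.3, -127.1, 139.3]
tool_rot: [-1.571, 0.0, 0.759]
force: [-0.7, -0.8, -3.3]
width: 45.0
```

Call:
step_arm(moves="0 .02 0 0 0 0 .2;0 .02 0 0 0 0 .2;0 .02 0 0 0 0 .2;0 .02 0 0 0 0 .2;0 .02 0 0 0 0 .2;0 0 0 0 0 0 .2;0 0 0 0 0 0 .2")

```text
clock: 19.35
eef_pos: [523.3, -127.2, 134.3]
tool_rot: [-1.571, -0.0, 0.759]
force: [0.9, 0.2, -3.8]
width: 45.1
```

Call:
step_arm(moves="0 .01 0 0 0 0 .2;0 .01 0 0 0 0 .2;0 0 0 0 0 0 .2")

```text
clock: 19.65
eef_pos: [523.2, -127.1, 133.2]
tool_rot: [-1.571, 0.0, 0.759]
force: [0.1, 0.8, -2.5]
width: 45.1
```

Call:
step_arm(moves="0 .01 0 0 0 0 .2;0 .01 0 0 0 0 .2;0 0 0 0 0 0 .2")

```text
clock: 19.95
eef_pos: [523.2, -127.1, 132.2]
tool_rot: [-1.571, 0.0, 0.759]
force: [-0.2, 0.5, -3.0]
width: 44.9
```

Call:
step_arm(moves="0 .01 0 0 0 0 .2;0 .01 0 0 0 0 .2;0 0 0 0 0 0 .2")

```text
clock: 20.25
eef_pos: [523.3, -127.1, 131.3]
tool_rot: [-1.571, -0.0, 0.759]
force: [0.2, 0.7, -2.3]
width: 45.1
```

Call:
step_arm(moves="0 .01 0 0 0 0 .2;0 .01 0 0 0 0 .2;0 0 0 0 0 0 .2;0 0 0 0 0 0 .2")

```text
clock: 20.65
eef_pos: [523.3, -127.1, 130.4]
tool_rot: [-1.571, -0.0, 0.759]
force: [0.1, -0.4, -1.7]
width: 44.7
```

```bash
python3 -c "
from h import *
delta(523.8,-127,130,43.6)
"
```

```text
clock 20.65 pos [ 523.3 -127.1  130.4] rpy [-1.571 -0.     0.759] yaw 43.48 F [ 0.06 -0.37 -1.67] T [ 0.01  0.11 -0.  ] w 44.7
q [ 0.14  0.61  0.07  1.93 -0.07  0.6   1.01]
tool mm [ 0.4  0.4 -0.2] units [ 0.009  0.007 -0.004] turn y units -0.02
down in tool [-0.  1.  0.]
```

Call:
step_arm(moves="0 .01 0 0 0 0 .2;0 0 0 0 0 0 .2;0 0 0 0 0 0 .2")

```text
clock: 20.95
eef_pos: [523.3, -127.1, 129.8]
tool_rot: [-1.571, -0.0, 0.759]
force: [-0.6, -0.2, -0.9]
width: 44.9
```

Call:
step_arm(moves="0 0.01 0 0 0 0 .2;0 0 0 0 0 0 .2;0 0 0 0 0 0 .2")

```text
clock: 21.25
eef_pos: [523.3, -127.2, 129.3]
tool_rot: [-1.571, -0.0, 0.759]
force: [-0.2, -0.0, -0.7]
width: 44.7
```

Call:
step_arm(moves="0 0.01 0 0 0 0 .2;0 0.01 0 0 0 0 .2;0 0 0 0 0 0 .2;0 0 0 0 0 0 .2")

```text
clock: 21.65
eef_pos: [523.4, -127.1, 128.4]
tool_rot: [-1.571, -0.0, 0.759]
force: [0.0, 0.7, 0.6]
width: 44.8
```

```bash
python3 -c "
from h import *
delta(523.8,-127,130,43.6)
for n in('side','top'):
  p=get_image(n)
  if n=='side':cv2.imwrite('pics/side7.png',cv2.resize(p['color'][200:270,270:360],None,fx=8,fy=8,interpolation=cv2.INTER_CUBIC))
  for q in('handle','bore','seat'): print(n,q,nets.place_of(p,q)[:2])
print(ctrl.read_state()['clock'],ctrl.read_state()['force'])
"
```

```text
clock 21.65 pos [ 523.4 -127.1  128.4] rpy [-1.571 -0.     0.759] yaw 43.49 F [0.02 0.71 0.62] T [0.02 0.14 0.03] w 44.8
q [ 0.14  0.61  0.07  1.93 -0.07  0.6   1.01]
tool mm [ 0.4 -1.6 -0.2] units [ 0.009 -0.033 -0.004] turn y units -0.02
down in tool [-0.  1.  0.]
side handle [{'position': [448.2, -51.6, 164.4], 'conf': 0.92}]
side bore [{'position': [521.6, -126.8, 150.9], 'conf': 0.73}]
side seat [{'position': [617.2, 435.4, -0.1], 'conf': 0.55}, {'position': [448.4, -50.5, 163.4], 'conf': 0.28}]
top handle [{'position': [449.0, -50.6, 161.8], 'conf': 0.63}]
top bore [{'position': [523.6, -124.4, 153.3], 'conf': 0.66}]
top seat []
22.05 [-0.9877688   0.33985738  0.9614973 ]
```

View pics/side7.png

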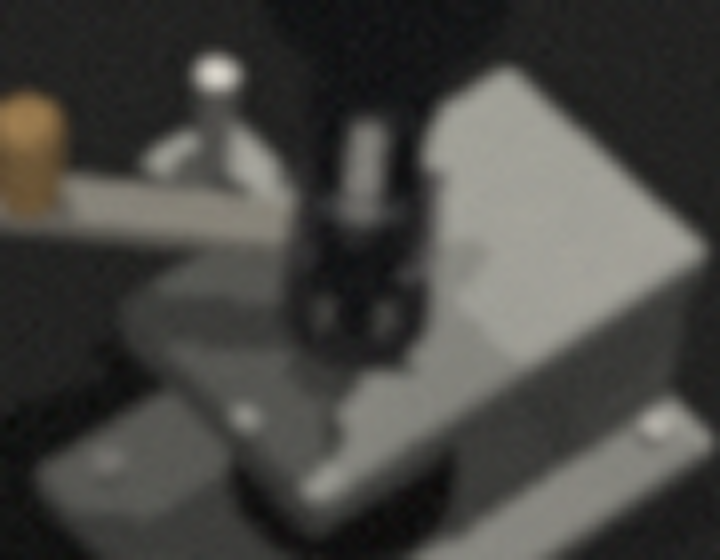

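Call:
step_arm(moves="0 -.01 0 0 0 0 .2;0 -.01 0 0 0 0 .2;0 0 0 0 0 0 .2;0 0 0 0 0 0 .2;0 0 0 0 0 0 .2")

```text
clock: 22.55
eef_pos: [523.3, -127.1, 129.2]
tool_rot: [-1.571, 0.0, 0.759]
force: [-0.5, -0.1, 0.3]
width: 44.6
```

Call:
step_arm(moves="0 0 0 0 .1 0 .2;0 0 0 0 .2 0 .2;0 0 0 0 .2 0 .2;0 0 0 0 .2 0 .2;0 0 0 0 .2 0 .2;0 0 0 0 .1 0 .2;0 0 0 0 0 0 .2")

```text
clock: 23.25
eef_pos: [522.9, -127.1, 129.2]
tool_rot: [-1.57, 0.001, 0.639]
force: [-1.9, 1.2, 0.2]
width: 44.6
```

```bash
python3 -c "
from h import *
delta(523.3,-127.1,130,10)
"
```

```text
clock 23.25 pos [ 522.9 -127.1  129.2] rpy [-1.57e+00  1.00e-03  6.39e-01] yaw 36.59 F [-1.88  1.24  0.17] T [-0.02  0.38  0.18] w 44.6
q [ 0.12  0.61  0.1   1.93 -0.1   0.6   0.93]
tool mm [ 0.3 -0.8 -0.3] units [ 0.006 -0.016 -0.005] turn y units 3.87
down in tool [ 0.001  1.    -0.   ]
```

Call:
step_arm(moves="0 0 0 0 .2 0 .2;0 0 0 0 .3 0 .2;0 0 0 0 .3 0 .2;0 0 0 0 .3 0 .2;0 0 0 0 .3 0 .2;0 0 0 0 .3 0 .2;0 0 0 0 .3 0 .2;0 0 0 0 .3 0 .2;0 0 0 0 .3 0 .2;0 0 0 0 .2 0 .2;0 0 0 0 0 0 .2;0 0 0 0 0 0 .2")

```text
clock: 24.45
eef_pos: [522.9, -127.1, 129.2]
tool_rot: [-1.57, 0.001, 0.303]
force: [-3.5, 0.5, 0.2]
width: 44.9
```

```bash
python3 -c "
from h import *
delta(523.3,-127.1,130,10)
for n in('side','top'):
  p=get_image(n)
  if n=='side':cv2.imwrite('pics/side8.png',cv2.resize(p['color'][200:270,270:360],None,fx=8,fy=8,interpolation=cv2.INTER_CUBIC))
  for q in('handle','bore','park'): print(n,q,nets.place_of(p,q)[:1])
print(ctrl.read_state()['clock'])
"
```

```text
clock 24.45 pos [ 522.9 -127.1  129.2] rpy [-1.57e+00  1.00e-03  3.03e-01] yaw 17.35 F [-3.54  0.45  0.19] T [0.02 0.87 0.15] w 44.9
q [ 0.05  0.62  0.2   1.93 -0.2   0.61  0.69]
tool mm [ 0.4 -0.8 -0.1] units [ 0.007 -0.016 -0.003] turn y units 1.07
down in tool [ 0.001  1.    -0.   ]
side handle [{'position': [489.7, -27.7, 164.8], 'conf': 0.94}]
side bore [{'position': [522.7, -127.9, 153.5], 'conf': 0.79}]
side park [{'position': [518.0, -383.0, -0.6], 'conf': 0.67}]
top handle [{'position': [491.0, -27.8, 163.9], 'conf': 0.5}]
top bore [{'position': [522.7, -122.3, 152.6], 'conf': 0.81}]
top park [{'position': [505.3, -20.8, 168.9], 'conf': 0.98}]
24.85
```

View pics/side8.png

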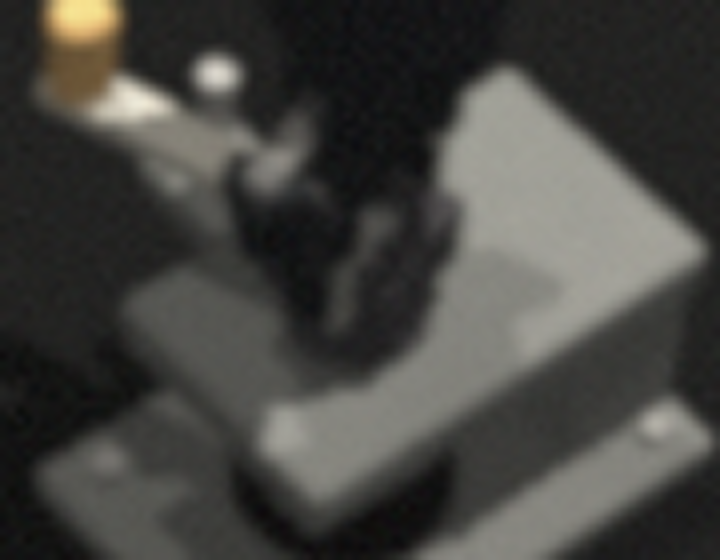

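Call:
step_arm(moves="-.008 0 0 0 .2 0 .2;0 0 0 0 .2 0 .2;0 0 0 0 .2 0 .2;0 0 0 0 .1 0 .2;0 0 0 0 0 0 .2")

```text
clock: 25.35
eef_pos: [522.9, -127.1, 129.3]
tool_rot: [-1.571, 0.0, 0.219]
force: [-5.1, 1.8, -0.6]
width: 44.7
```

```bash
python3 -c "
from h import *
delta(523.3,-127.1,130,10)
"
```

```text
clock 25.35 pos [ 522.9 -127.1  129.3] rpy [-1.571  0.     0.219] yaw 12.53 F [-5.1   1.75 -0.63] T [0.19 0.97 0.2 ] w 44.7
q [ 0.04  0.62  0.22  1.93 -0.23  0.61  0.63]
tool mm [ 0.4 -0.7 -0.1] units [ 0.008 -0.015 -0.002] turn y units 0.37
down in tool [ 0.  1. -0.]
```

Call:
step_arm(moves="0 0 0 0 .07 0 .2;0 0 0 0 .07 0 .2;0 0 0 0 0 0 .2")

```text
clock: 25.65
eef_pos: [522.9, -127.1, 129.3]
tool_rot: [-1.571, 0.0, 0.202]
force: [-4.9, 2.0, 0.4]
width: 44.9
```

```bash
python3 -c "
from h import *
delta(523.3,-127.1,130,10)
"
```

```text
clock 25.65 pos [ 522.9 -127.1  129.3] rpy [-1.571  0.     0.202] yaw 11.57 F [-4.88  2.04  0.4 ] T [0.28 1.04 0.25] w 44.9
q [ 0.04  0.62  0.23  1.93 -0.23  0.61  0.62]
tool mm [ 0.4 -0.7 -0.1] units [ 0.008 -0.015 -0.001] turn y units 0.23
down in tool [ 0.  1. -0.]
```

Call:
step_arm(moves="0 0 0 0 .07 0 .2;0 0 0 0 .07 0 .2;0 0 0 0 0 0 .2")

```text
clock: 25.95
eef_pos: [522.9, -127.1, 129.3]
tool_rot: [-1.571, 0.0, 0.185]
force: [-4.8, 0.4, 0.2]
width: 44.6
```

```bash
python3 -c "
from h import *
delta(523.3,-127.1,130,10)
"
```

```text
clock 25.95 pos [ 522.9 -127.1  129.3] rpy [-1.571  0.     0.185] yaw 10.61 F [-4.84  0.38  0.21] T [0.32 1.04 0.26] w 44.6
q [ 0.03  0.62  0.23  1.93 -0.24  0.61  0.6 ]
tool mm [ 0.4 -0.7 -0.1] units [ 0.008 -0.015 -0.002] turn y units 0.09
down in tool [ 0.  1. -0.]
```

Call:
step_arm(moves="0 0 0 0 .05 0 .2;0 0 0 0 0.05 0 .2;0 0 0 0 0 0 .2")

```text
clock: 26.25
eef_pos: [522.9, -127.1, 129.3]
tool_rot: [-1.571, 0.0, 0.173]
force: [-4.0, 0.9, 0.1]
width: 44.7
```

```bash
python3 -c "
from h import *
delta(523.3,-127.1,130,10)
"
```

```text
clock 26.25 pos [ 522.9 -127.1  129.3] rpy [-1.571  0.     0.173] yaw 9.93 F [-3.97  0.87  0.08] T [0.4  1.01 0.2 ] w 44.7
q [ 0.03  0.62  0.24  1.93 -0.24  0.61  0.6 ]
tool mm [ 0.4 -0.7 -0.1] units [ 0.008 -0.015 -0.002] turn y units -0.01
down in tool [ 0.  1. -0.]
```

Call:
step_arm(moves="0 0 0 0 .05 0 .2;0 0 0 0 0.03 0 .2;0 0 0 0 0 0 .2")

```text
clock: 26.55
eef_pos: [522.9, -127.1, 129.3]
tool_rot: [-1.571, 0.0, 0.164]
force: [-3.9, 1.7, -0.1]
width: 44.5
```

```bash
python3 -c "
from h import *
delta(523.3,-127.1,130,10)
"
```

```text
clock 26.55 pos [ 522.9 -127.1  129.3] rpy [-1.571  0.     0.164] yaw 9.38 F [-3.86  1.73 -0.13] T [0.46 1.02 0.25] w 44.5
q [ 0.03  0.62  0.24  1.93 -0.24  0.61  0.59]
tool mm [ 0.4 -0.7 -0.1] units [ 0.008 -0.015 -0.001] turn y units -0.09
down in tool [ 0.  1. -0.]
```

Call:
step_arm(moves="0 0 0 0 .05 0 .2;0 0 0 0 0.03 0 .2;0 0 0 0 0 0 .2")

```text
clock: 26.85
eef_pos: [522.9, -127.1, 129.3]
tool_rot: [-1.571, 0.0, 0.154]
force: [-4.8, 2.0, -0.4]
width: 45.0
```

```bash
python3 -c "
from h import *
delta(523.3,-127.1,130,10)
"
```

```text
clock 26.85 pos [ 522.9 -127.1  129.3] rpy [-1.571  0.     0.154] yaw 8.84 F [-4.79  2.02 -0.37] T [0.47 0.96 0.27] w 45.0
q [ 0.03  0.63  0.24  1.93 -0.25  0.61  0.58]
tool mm [ 0.4 -0.7 -0. ] units [ 0.008 -0.014 -0.   ] turn y units -0.17
down in tool [ 0.  1. -0.]
```

Still no sign of the post. I'll check the gap by image.

```bash
python3 -c "
from h import *
for n in('side','top'):
  p=get_image(n)
  c=(280,195,340,245) if n=='side' else (290,185,350,235)
  cv2.imwrite('pics/%s9.png'%n,cv2.resize(p['color'][c[1]:c[3],c[0]:c[2]],None,fx=10,fy=10,interpolation=cv2.INTER_CUBIC))
  for q in('handle','bore','park','stop_post'): print(n,q,nets.place_of(p,q)[:1])
print(ctrl.read_state()['clock'])
"
```

```text
side handle [{'position': [503.9, -23.7, 163.2], 'conf': 0.63}]
side bore [{'position': [522.7, -129.8, 154.8], 'conf': 0.97}]
side park []
side stop_post [{'position': [614.9, 433.8, -2.0], 'conf': 0.75}]
top handle [{'position': [508.1, -22.8, 167.7], 'conf': 0.5}]
top bore [{'position': [522.4, -123.9, 151.5], 'conf': 0.71}]
top park [{'position': [503.9, -24.2, 170.2], 'conf': 0.73}]
top stop_post [{'position': [616.3, 432.6, -2.4], 'conf': 0.56}]
27.35
```

View pics/side9.png

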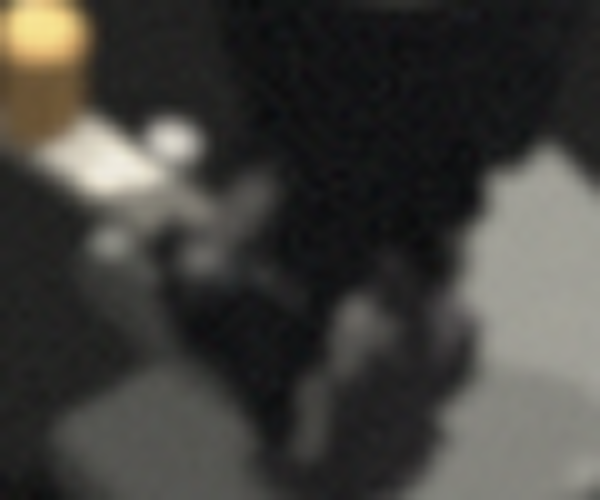

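View pics/top9.png

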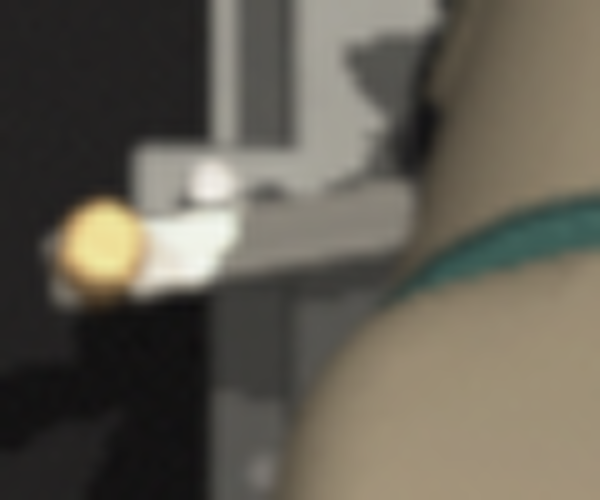

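The arm is within a millimetre or two of the post, which shows at (210,180) in the top crop. I'll go on in small steps.

Call:
step_arm(moves="0 0 0 0 .03 0 .2;0 0 0 0 0.03 0 .2;0 0 0 0 0 0 .2")

```text
clock: 27.65
eef_pos: [522.8, -127.1, 129.3]
tool_rot: [-1.571, 0.0, 0.149]
force: [-5.0, 2.0, -0.9]
width: 44.7
```

```bash
python3 -c "
from h import *
delta(523.3,-127.1,130,10)
"
```

```text
clock 27.65 pos [ 522.8 -127.1  129.3] rpy [-1.571  0.     0.149] yaw 8.54 F [-5.02  1.98 -0.86] T [0.38 0.97 0.76] w 44.7
q [ 0.03  0.63  0.24  1.93 -0.25  0.61  0.58]
tool mm [ 0.5 -0.7 -0.1] units [ 0.01  -0.014 -0.001] turn y units -0.21
down in tool [0. 1. 0.]
```

Call:
step_arm(moves="0 0 0 0 .03 0 .2;0 0 0 0 0.03 0 .2;0 0 0 0 0 0 .2")

```text
clock: 27.95
eef_pos: [522.7, -127.1, 129.3]
tool_rot: [-1.571, 0.001, 0.144]
force: [-5.5, 2.2, -0.1]
width: 44.8
```

```bash
python3 -c "
from h import *
delta(523.3,-127.1,130,10)
"
```

```text
clock 27.95 pos [ 522.7 -127.1  129.3] rpy [-1.571e+00  1.000e-03  1.440e-01] yaw 8.24 F [-5.46  2.2  -0.15] T [0.37 1.   1.2 ] w 44.8
q [ 0.02  0.63  0.25  1.93 -0.25  0.61  0.57]
tool mm [ 0.6 -0.7 -0.1] units [ 0.012 -0.014 -0.002] turn y units -0.26
down in tool [0.001 1.    0.   ]
```

Contact felt: Tz is 1.2 N m, which is about 13 N at the post. I'll relax slightly and then release.

Call:
step_arm(moves="0 0 0 0 -.03 0 .2;0 0 0 0 -.02 0 .2;0 -.02 0 0 0 0 .2;0 0 0 0 0 0 .2")

```text
clock: 28.35
eef_pos: [522.7, -127.1, 130.0]
tool_rot: [-1.571, 0.001, 0.148]
force: [-5.0, 2.7, -3.8]
width: 44.9
```

```bash
python3 -c "
from h import *
delta(523.3,-127.1,130,10)
"
```

```text
clock 28.35 pos [ 522.7 -127.1  130. ] rpy [-1.571e+00  1.000e-03  1.480e-01] yaw 8.45 F [-5.04  2.7  -3.85] T [0.33 0.8  0.79] w 44.9
q [ 0.02  0.62  0.24  1.93 -0.25  0.61  0.58]
tool mm [ 0.6 -0.  -0.1] units [ 0.012 -0.    -0.002] turn y units -0.23
down in tool [0.001 1.    0.   ]
```

Call:
step_arm(moves="0 0 0 0 0 0 .55;0 0 0 0 0 0 .65;0 0 0 0 0 0 .8;0 0 0 0 0 0 1;0 0 0 0 0 0 1;0 0 0 0 0 0 1")

```text
clock: 28.95
eef_pos: [523.3, -127.4, 130.5]
tool_rot: [-1.571, -0.001, 0.146]
force: [0.7, 0.6, 0.0]
width: 85.3
```

Call:
step_arm(moves="0 -.1 0 0 0 0 1;0 -.2 0 0 0 0 1;0 -.4 0 0 0 0 1;0 -.5 0 0 0 0 1;0 -.5 0 0 0 0 1;0 -.5 0 0 0 0 1;0 -.3 0 0 0 0 1;0 0 0 0 0 0 1;0 0 0 0 0 0 1")

```text
clock: 29.85
eef_pos: [522.8, -127.2, 255.5]
tool_rot: [-1.571, -0.001, 0.146]
force: [0.3, -0.0, -0.3]
width: 85.0
```

```bash
python3 -c "
from h import *
delta(523.3,-127.1,130,10)
for n in('side','top'):
  p=get_image(n)
  c=(270,185,360,255) if n=='side' else (290,175,370,245)
  cv2.imwrite('pics/%s10.png'%n,cv2.resize(p['color'][c[1]:c[3],c[0]:c[2]],None,fx=8,fy=8,interpolation=cv2.INTER_CUBIC))
  for q in('handle','bore','park','lever'): print(n,q,nets.place_of(p,q)[:2])
print(ctrl.read_state()['clock'])
"
```

```text
clock 29.85 pos [ 522.8 -127.2  255.5] rpy [-1.571e+00 -1.000e-03  1.460e-01] yaw 8.35 F [ 0.27 -0.03 -0.27] T [ 0.05 -0.    0.  ] w 85.0
q [-0.03  0.45  0.32  1.81 -0.17  0.91  0.51]
tool mm [  0.5 125.5  -0. ] units [ 0.009  2.51  -0.   ] turn y units -0.24
down in tool [-0.001  1.    -0.   ]
side handle []
side bore [{'position': [525.2, -127.5, 153.2], 'conf': 0.78}]
side park []
side lever [{'position': [523.9, -126.6, 127.1], 'conf': 0.89}]
top handle []
top bore []
top park [{'position': [507.0, -22.5, 171.0], 'conf': 0.77}]
top lever [{'position': [526.5, -129.9, 125.4], 'conf': 0.77}]
30.35
```

View pics/side10.png

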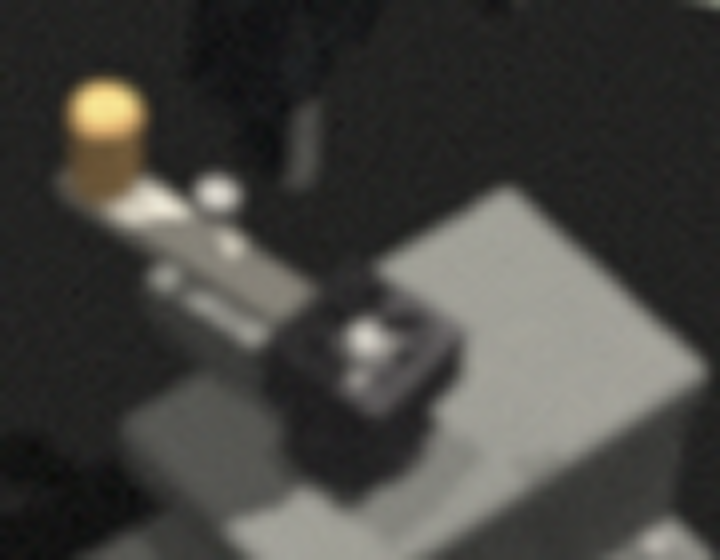

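View pics/top10.png

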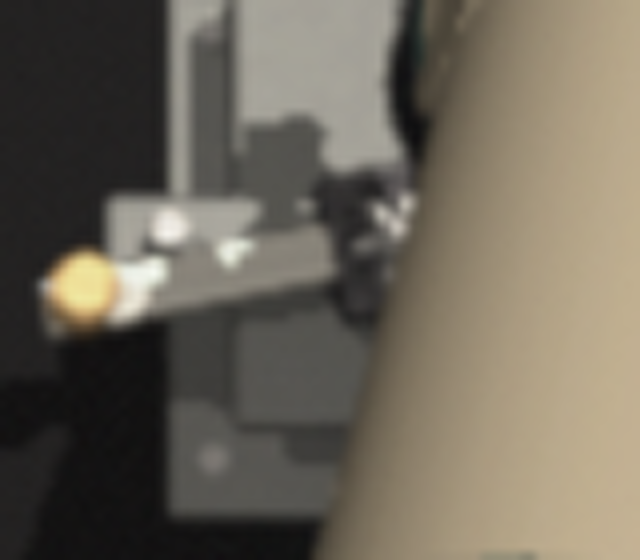

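Released, and the arm touches the post. I'll check hub height and handle position against the projected model.

```bash
python3 -c "
from h import *
p=get_image('side'); im=p['color']; c=(270,185,360,255); k=8
for yaw in (99.3,):
  big=cv2.resize(im[c[1]:c[3],c[0]:c[2]],None,fx=k,fy=k,interpolation=cv2.INTER_CUBIC)
  a=np.radians(yaw); Rz=np.array([[np.cos(a),-np.sin(a)],[np.sin(a),np.cos(a)]])
  def P(x,y,z):
    w=Rz@np.array([x,y])+[523.4,-127.1]; return proj(p,[w[0],w[1],128+z])[0]
  def px(q): return tuple(int(round(v)) for v in ((q[0]-c[0]+.5)*k-.5,(q[1]-c[1]+.5)*k-.5))
  for z,col in((28,(0,255,0)),(0,(0,0,255))):
    pts=np.array([px(P(x,y,z)) for x,y in((23,23),(-23,23),(-23,-23),(23,-23))]); cv2.polylines(big,[pts],True,col,1)
  pts=np.array([px(P(105+11*np.cos(t),11*np.sin(t),58)) for t in np.linspace(0,6.28,30)]); cv2.polylines(big,[pts],True,(255,255,0),1)
  pts=np.array([px(P(x,y,22)) for x,y in((23,9),(117,9),(117,-9),(23,-9))]); cv2.polylines(big,[pts],True,(255,0,255),1)
  cv2.imwrite('pics/ov.png',big)
for q in('handle','bore','lever'): print(q,nets.place_of(p,q)[:2])
r=nets.find_in(p,'handle'); print('find handle',r[:2])
print(ctrl.read_state()['clock'])
"
```

```text
handle [{'position': [523.0, -126.4, 126.4], 'conf': 0.74}, {'position': [502.3, -23.2, 162.4], 'conf': 0.69}]
bore [{'position': [522.7, -126.0, 152.4], 'conf': 0.68}]
lever [{'position': [525.8, -128.9, 125.3], 'conf': 0.67}]
find handle [{'position': [504.4, -112.1, 143.9], 'conf': 0.72}]
30.6
```

View pics/ov.png

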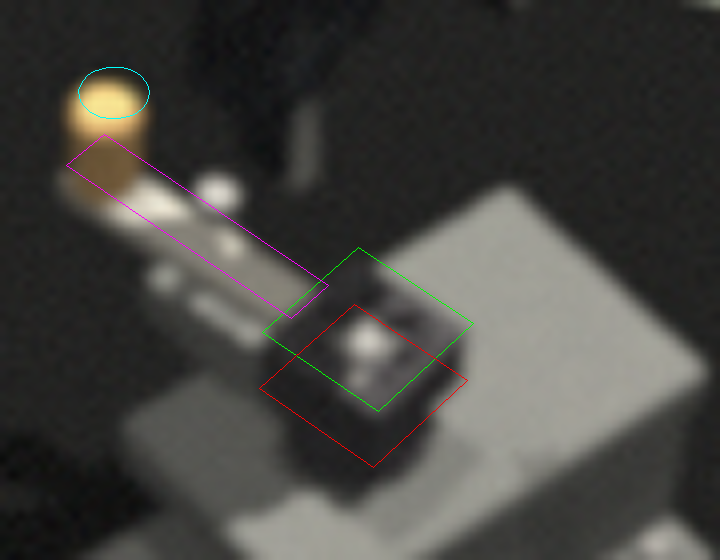

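```bash
python3 -c "
from h import *
p=get_image('side'); im=cv2.imread('pics/side0.png'); c=(270,185,360,255); k=8
big=cv2.resize(im[c[1]:c[3],c[0]:c[2]],None,fx=k,fy=k,interpolation=cv2.INTER_CUBIC)
def px(q): return tuple(int(round(v)) for v in ((q[0]-c[0]+.5)*k-.5,(q[1]-c[1]+.5)*k-.5))
for r,z,col in((18,128,(0,0,255)),(15,147,(0,255,0)),(5,154,(255,255,0)),(18,105,(255,0,255))):
  t=np.linspace(0,6.28,40); pts=np.array([px(q) for q in proj(p,np.c_[523.4+r*np.cos(t),-127.1+r*np.sin(t),t*0+z])]); cv2.polylines(big,[pts],True,col,1)
t=np.linspace(0,6.28,40); pts=np.array([px(q) for q in proj(p,np.c_[524.7+6*np.cos(t),-52.1+6*np.sin(t),t*0+150])]); cv2.polylines(big,[pts],True,(0,165,255),1)
cv2.imwrite('pics/ov0.png',big)
"
```

```text
(no output)
```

View pics/ov0.png

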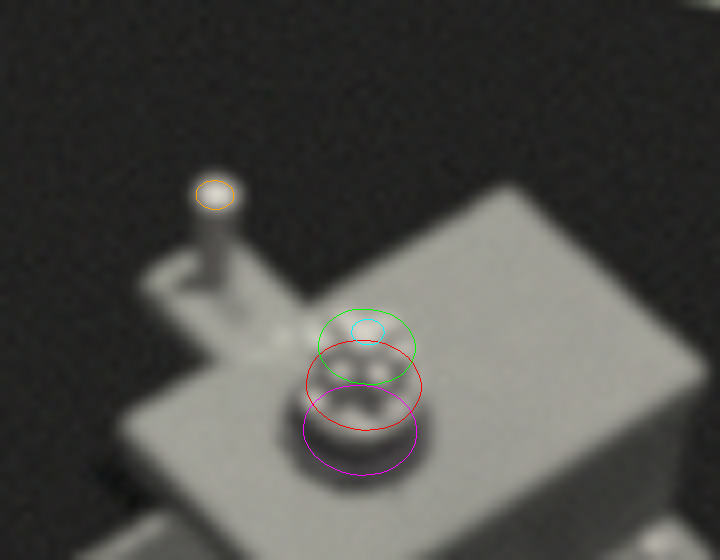

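```bash
python3 -c "
from h import *
print(ctrl.read_state()['force'],ctrl.read_state()['clock']); print(ctrl.finish_job())"
```

```text
[-0.11008936  0.15200478  0.89412571] 30.65
the job is handed in; nothing more can be done
None
```

The lever is back on the splined shaft, home on the shoulder, with its arm against the stop post. It is released, and the job was handed in at about 31 s.

- **Fitting:** I gripped the hub flats and turned the lever to the spline angle read from the pictures. It slid down at the first try with no resistance until the shoulder.
- **Swing:** I turned it about 35° clockwise until the wrist torque rose from about 0.25 to 1.2 N m, roughly 13 N at the post. Then I eased off, opened the gripper and lifted clear.

**Last checks**
- In the pictures the arm touches the post. The one usable handle reading was (502, -23) mm, against roughly (505, -22) mm for the parked point.
- The hub readings are within about 3 mm of the shaft axis, which is the networks' own accuracy. The gripper is open and touches nothing.

**What disagreed**
- The nose and the hub both look about 3 mm lower than the unloaded model, so the shaft seems to sit slightly sunk under the lever. That is still home relative to the shoulder and well short of the 8.5 mm limit. However, contact force rose about 1 N per mm from first touch, without the stated 4 N threshold.
- The shaft axis gave a sideways force of about 5 N during the swing, probably a small centring offset. It vanished on release.
- After release the networks gave no handle reading in two views, and in the last one their top-ranked handle result was a false one on the hub.

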